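# Load a centrifuge bucket in balance and snap its lid on

## Task

Take the two orange-capped tubes from the rack and drop them into two diagonally opposite bores of the centrifuge bucket's green adapter so that the bucket is balanced; leave the white-capped tubes in the rack and do not disturb the other things on the bench. Then set the domed lid squarely on the bucket and press it down by its knob until both yellow spring clips snap over its blue rim and the lid is fully home. Do not let go or back off at the end: finish while still pressing the lid firmly down.

Things in the scene. Friction and masses are not known exactly. Their poses are not given: they have to be found in the camera images.
- bucket: round aluminium centrifuge bucket, fixed on the bench in a black cradle (132 mm wide), with a green adapter with four bores. Origin: on its axis at bench height; z up, y towards clip_a. Wall 100 mm outer, 92 mm inner diameter; rim top 64 mm above the bench, its outer edge chamfered to 97 mm; adapter top at 60 mm; the clips, its highest points, at 79 mm, on the +y and -y sides
- bore0 (a point): centre of the mouth of one bore, level with the adapter's top (60 mm above the bench), at x +17, y +17 mm in the bucket's frame. All bores are vertical, 18.5 mm in diameter and 40 mm deep (flat floor 20 mm above the bench). bore0 is diagonally across from bore2, bore1 from bore3
- bore1 (a point): mouth of the bore at x -17, y +17 mm in the bucket's frame
- bore2 (a point): mouth of the bore at x -17, y -17 mm in the bucket's frame, diagonally across from bore0
- bore3 (a point): mouth of the bore at x +17, y -17 mm in the bucket's frame, diagonally across from bore1
- clip_a (a joint): outward lean (rad) of the yellow clip on the bucket's +y side: 0 closed, sprung shut, up to about 0.1 as the lid's rim passes. 14 mm wide; hook tip 53 mm off the bucket's axis, underside 69.5 mm above the bench, a steep ramp above it up to 79 mm. Pushing the lid past both clips takes about 10 to 18 N in all, rising over some 10 mm, then suddenly dropping as they snap in over the blue rim
- clip_b (a joint): the same for the yellow clip on the bucket's -y side
- lid: loose round lid, 130 g, the same all round: blue rim 12 mm high, 103 mm inner diameter, outside tapered from 106 mm below to 113 mm at its top edge; hollow clear dome, top at 41 mm; blue upright knob 25 mm in diameter from 41 to 71 mm. Origin: on its axis at the rim's underside; z up. Starts upright on the bench. Home on the bucket's rim its origin is 56 mm above the bench
- lid_knob (a point): centre of the top face of the lid's blue knob, 71 mm above the lid's origin; fully home it is 127 mm above the bench
- tube_a: tube with an orange cap, 14 g, 66 mm long: body 16.4 mm in diameter with a tapered foot, knurled cap 20 mm in diameter over its top 16 mm. Origin: centre of its foot; z along the tube to the cap. Starts upright in a rack hole, foot 6 mm above the bench; on the floor of a bore its foot is 20 mm above the bench and 26 mm of it stands above the adapter
- tube_b: the other orange-capped tube, same as tube_a
- white_a: a white-capped tube of the same shape in the rack; stays there
- white_b: another white-capped tube of the same shape in the rack; stays there
- rack: white block rack with a blue stripe, 186 x 48 mm, 40 mm high, fixed on the bench. Origin: centre of its underside; x along its length. Four holes in a row along x at -67.5, -22.5, +22.5 and +67.5 mm, 18.5 mm in diameter, 34 mm deep, each with a tube in it; which tube stands where varies
- petri_dish: closed petri dish, 90 mm in diameter, 14 mm high, lying loose on the bench; origin at the centre of its underside; leave alone
- pipette: grey hand pipette lying on the bench, about 290 mm long and 27 mm high; origin under its middle; x along it towards the tip; leave alone
- medium_bottle: bottle of red medium with a white cap, 72 mm in diameter, 146 mm tall; origin at the centre of its underside; leave alone
- white_bottle: white plastic bottle, 58 mm in diameter, 105 mm tall; origin at the centre of its underside; leave alone
Things that resemble listed ones, but are neither listed nor needed, are in the scene too. What is shaped like the lid but turquoise is not meant.

How it is judged:
By the outcome, as a careful person would: the job done as asked, in the order asked, and still so for the second after the job is handed in, while the arm keeps its last pose, push and grip.
It also fails if it takes over 72 s, if anything falls off the work surface, if the arm or the gripper's body presses on something with over 40 N, if the wrist force passes 120 N, or if a joint passes its speed limit or range.

## Robot

A 6-joint arm with a two-finger parallel gripper is mounted at the origin on the work surface. World frame = base frame: x ahead of the robot, y to its left, z up, the work surface at z = 0. Lengths are in m, angles in degrees, forces in N, time in s.
With the tool pointing down it reaches from about 0.35 to 0.875 m from the base axis. Payload 4.2 kg.
Tool frame: the origin (TCP) lies on the centre line of the jaws, within the pads' length; the fingertips stand 19 mm ahead of it and the grasp point (between the pads) is the TCP; x points along the fingers, y is the direction in which the jaws open and shut, and the axes are right-handed (so a half turn about x gives the same grasp; the last joint's range is limited). The gripper opens to 87 mm and grips with 3 to 60 N. Pads are 19 mm wide; open, the fingers measure 117 mm over their backs; the gripper's body (75 mm by 190 mm) begins 51 mm behind the grasp point.
Start: joints at [-49.297, 22.042, 0.453, 0, -68.411, -14.817], TCP at [0.273, -0.562, 0.242] pointing down, gripper open.
Joint ranges: [-179.83, 179.83], [-69.29, 118.12], [-61.27, 80.66], [-181.25, 117.63], [-171.15, -9.14], [-177.46, 177.46]. Speed limits (degrees/s): [159.86, 159.86, 180, 180, 180, 180].

## Interface

Orientations are given as a 3x3 rotation matrix whose columns are the frame's x, y, z axes.
In Python, from station import r, viewer, job, spotter gives the robot as it stands.
- The arm moves only by the tool play_rows, never from a script. Its argument "commands" is a list of rows, each an object of numbers: "fingers": the gripper command: -1 is fully open, 1 is shut, values between are in proportion; "tx", "ty", "tz": the shift along the tool's x, y, z normalised to -1 to 1, where 1 is 750 mm; "ax", "ay", "az": the turn, a rotation vector about the tool's x, y, z normalised to -1 to 1, where 1 is pi rad. In form: [{"fingers": .., "tx": .., "ty": .., "tz": .., "ax": .., "ay": .., "az": ..}, ...]. A call has 1 to 5 rows; each row is the pose to reach, as a shift and turn from the pose commanded when the call began, along the tool's axes at that moment, turning the shorter way round; what a row does not reach only later rows make up. A row lasts 1/12 s, in which the tool goes at most 41.7 mm and 7.16 degrees, less where a joint would pass 70% of its speed; a pose out of reach is approached as far as the arm can. A call with a number of a shift or a turn outside -1 to 1 is refused whole. A call with a gripper value outside its range is refused whole. The fingers move at their own pace and stop on an object; the grip force is fixed at half the most. Time passes only in rows, so rows that repeat a pose let the fingers close. It gives the time, the measured TCP pose, the force and the opening at its end, in the units of the state.
- r.sense(): the state, without advancing time (a new reading comes with each control period).
- viewer.capture(name): name is "side" or "top"; returns a dict with "image" (420x560x3 uint8, red, green, blue), "fx", "fy", "cx", "cy" (pixels), "R" (3x3) and "t" (3): a world point X has camera coordinates R X + t. Camera axes: x right, y down, z forward; pixel columns grow to the right and rows downward; lengths in m; the calibration is good to about 2 mm. A picture is of the moment at which its call begins. There is no depth.
- job.finish_job(): hands the job in, once; it reports no verdict.
Trained networks look in a picture, given as the dict that the camera call returned (one of the last four; its "shot" number tells which), for a name from the list of things; names that differ only in an ending like _2 or _b are one class to them, and where a whole thing is asked for, a point or a joint stands for the part that bears it (a point fixed in the world has none). Each returns a list of dicts, best first, with "score" (0 to 1); they miss things now and then, are a little off and sometimes report something else, mostly with a low value. They report only what shows in the picture. A call takes as long as a camera call. They do not tell look-alikes from the thing itself.
- spotter.find_in(name, picture): "uv" ([column, row] in pixels, amid what is visible of it).
- spotter.silhouettes(name, picture): "region" (420x560 bool, what is visible of it) and "uv" ([column, row] in pixels, amid what is visible of it).
The state is a dict: "time_s": time; "joints": joint angles; "joint_velocities": joint speeds; "effort": joint torques, N m; "tcp_pos": TCP position; "ee_rot": TCP orientation; "wrist_force": force on the tool from outside, world axes, zero at the start; "moment": the same for the moment, N m; "gripper_width": opening from 0.0 (shut) to 1.0 (fully open).
Only numpy, scipy, OpenCV 4.12 (cv2) and the standard library are available. Lean on these libraries where they do the work, as an engineer would, in place of code of your own. Each camera call takes 0.05 s, during which the arm holds its last target. There are 200 camera calls.

## Working session

There is one attempt and no reset: what is moved stays moved. The work goes in short steps, Python scripts to look and compute and a tool call to move; the robot and the scene stay as the last step left them, time stands still between calls to the robot, and variables do not carry over. Pictures are saved under pics/ and viewed, about 8 in all and at most 12, crops included, and the job is handed in when it is done.

Besides the shell and the picture viewer there is one more tool, called after ">>>" as a command line: name --argument value ..., lists and objects as JSON in quotes. play_rows: Moves the arm, as the interface text tells. Its arguments: {"type":"object","properties":{"commands":{"type":"array"}},"required":["commands"]}

```bash
ls; mkdir -p pics; python3 - <<'E'
from station import r,viewer,spotter
import cv2,numpy as np
s=r.sense();print(s['tcp_pos'],s['ee_rot'],s['time_s'],s['wrist_force'])
ims=[]
for n in("top","side"):
    p=viewer.capture(n);ims.append(p);cv2.imwrite(f'pics/{n}0.png',cv2.resize(p['image'][...,::-1],(800,600),interpolation=cv2.INTER_CUBIC))
    print(n,p['fx'],p['fy'],p['cx'],p['cy'],np.round(p['R'],4).tolist(),np.round(p['t'],4).tolist())
    for k in("tube_a","white_a","lid","bucket","rack","clip_a","lid_knob"):
        print(k,[(np.round(d['uv']).tolist(),round(d['score'],2)) for d in spotter.find_in(k,p)][:5])
E
```

```text
pics
[ 0.27262608 -0.56178195  0.24042987] [[-1.05300138e-03 -4.36383230e-01  8.99760284e-01]
 [ 1.95746140e-03  8.99758159e-01  4.36384490e-01]
 [-9.99997530e-01  2.22075950e-03 -9.32432589e-05]] 0.0 [0.41199893 0.22644283 0.67036137]
top 458.79732365863 458.79732365863 276.403030631297 206.06420637462543 [[0.0165, -0.9998, -0.0137], [-0.9924, -0.0147, -0.1221], [0.1219, 0.0156, -0.9924]] [-0.0054, 0.5438, 1.1662]
tube_a [([293.0, 217.0], 0.6)]
white_a [([187.0, 226.0], 0.65), ([180.0, 240.0], 0.47)]
lid [([393.0, 239.0], 0.84), ([329.0, 285.0], 0.83), ([380.0, 171.0], 0.77), ([412.0, 312.0], 0.6)]
bucket [([268.0, 225.0], 0.79)]
rack [([191.0, 217.0], 0.98), ([272.0, 223.0], 0.68)]
clip_a [([295.0, 218.0], 0.56), ([243.0, 229.0], 0.49)]
lid_knob [([414.0, 308.0], 0.96), ([381.0, 172.0], 0.9), ([394.0, 240.0], 0.63), ([331.0, 280.0], 0.57)]
side 404.2217964252123 404.2217964252123 284.1814399066792 209.20867027372077 [[-0.6904, -0.7234, -0.007], [-0.4843, 0.4693, -0.7384], [0.5374, -0.5064, -0.6743]] [0.3699, 0.3214, 0.7578]
tube_a [([221.0, 281.0], 0.7), ([198.0, 254.0], 0.66)]
white_a [([219.0, 280.0], 0.59), ([229.0, 296.0], 0.54)]
lid [([377.0, 242.0], 0.92), ([378.0, 190.0], 0.88), ([321.0, 169.0], 0.74), ([430.0, 205.0], 0.73), ([290.0, 239.0], 0.53)]
bucket [([290.0, 238.0], 0.72)]
rack [([217.0, 291.0], 0.91)]
clip_a [([276.0, 247.0], 0.6)]
lid_knob [([321.0, 167.0], 0.67), ([380.0, 242.0], 0.62), ([431.0, 210.0], 0.59), ([378.0, 185.0], 0.55)]
```

View pics/top0.png

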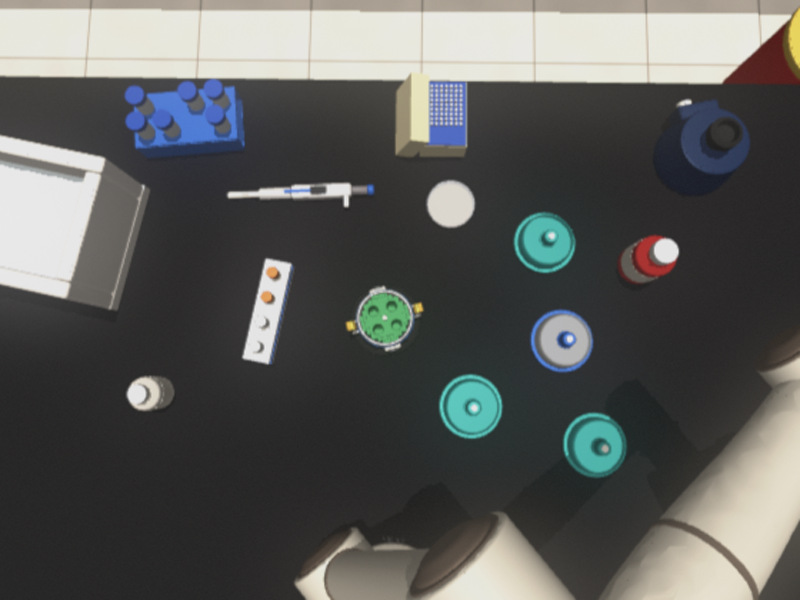

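View pics/side0.png

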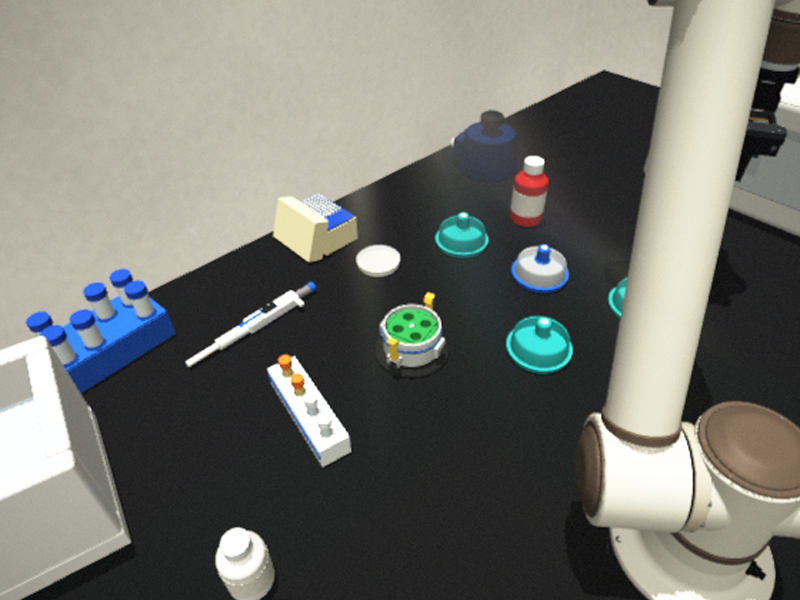

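```bash
cat > h.py <<'E'
from station import r,viewer,spotter
import cv2,numpy as np
def ray(p,uv):
    d=p['R'].T@np.array([(uv[0]-p['cx'])/p['fx'],(uv[1]-p['cy'])/p['fy'],1]);return -p['R'].T@p['t'],d
def onz(p,uv,z):
    o,d=ray(p,uv);return o+d*(z-o[2])/d[2]
def proj(p,X):
    c=np.asarray(X)@np.asarray(p['R']).T+p['t'];return np.stack([p['fx']*c[...,0]/c[...,2]+p['cx'],p['fy']*c[...,1]/c[...,2]+p['cy']],-1)
def tri(ps,uvs):
    A=[];b=[]
    for p,u in zip(ps,uvs):
        o,d=ray(p,u);d/=np.linalg.norm(d);M=np.eye(3)-np.outer(d,d);A.append(M);b.append(M@o)
    A=np.vstack(A);b=np.hstack(b);x=np.linalg.lstsq(A,b,rcond=None)[0];return x,np.linalg.norm(A@x-b)
def hsv(p):return cv2.cvtColor(p['image'],cv2.COLOR_RGB2HSV)
def blobs(m,amin=4):
    n,l,s,c=cv2.connectedComponentsWithStats(m.astype(np.uint8));return [(c[i],s[i,4],l==i) for i in range(1,n) if s[i,4]>=amin]
def crop(p,u,v,w,name,k=8):
    i=p['image'][max(0,v-w):v+w,max(0,u-w):u+w,::-1];cv2.imwrite(name,cv2.resize(i,None,fx=k,fy=k,interpolation=cv2.INTER_CUBIC))
E
python3 - <<'E'
from h import *
P=[viewer.capture(n) for n in("top","side")]
win={"top":dict(b=(240,190,300,255),r=(165,175,210,260),l=(368,212,418,262)),"side":dict(b=(262,200,315,262),r=(180,240,250,330),l=(352,165,405,210))}
for p,n in zip(P,("top","side")):
    H=hsv(p);h,s,v=[H[...,i].astype(int) for i in range(3)]
    def w(m,k):
        a,b,c,d=win[n][k];o=np.zeros_like(m);o[b:d,a:c]=m[b:d,a:c];return o
    zz=dict(green=(w((h>45)&(h<75)&(s>120)&(v>50),'b'),.06),yellow=(w((h>18)&(h<33)&(s>130)&(v>120),'b'),.074),
      orange=(w((h>3)&(h<17)&(s>120)&(v>100),'r'),.072),blue=(w((h>105)&(h<125)&(s>120)&(v>60),'l'),.012))
    for k,(m,z) in zz.items():
        for c,a,l in blobs(m):print(n,k,np.round(c,1),a,np.round(onz(p,c,z),4)[:2])
    m=zz['green'][0].astype(np.uint8);pts=np.argwhere(m)[:,::-1].astype(np.int32)
    hull=cv2.convexHull(pts);e=cv2.fitEllipse(hull);print('hull',e,onz(p,e[0],.06))
    hm=np.zeros_like(m);cv2.fillConvexPoly(hm,hull,1)
    for c,a,l in blobs((hm>0)&(m==0)&(cv2.erode(hm,np.ones((3,3)))>0)):print('bore',np.round(c,1),a,np.round(onz(p,c,.06),4))
a=P[0]['image'];b=P[1]['image']
t=lambda i,u,v,w:cv2.resize(i[v-w:v+w,u-w:u+w,::-1],(360,290),interpolation=cv2.INTER_CUBIC)
cv2.imwrite('pics/c1.png',np.vstack([np.hstack([t(a,393,238,32),t(a,187,218,42)]),np.hstack([t(b,378,188,32),t(a,270,222,34)])]))
E
```

```text
top yellow [292.4 215.2] 35 [ 0.5162 -0.0383]
top yellow [245.  227.7] 35 [0.483  0.0805]
top orange [190.4 190.5] 41 [0.5757 0.2221]
top orange [186.6 207.4] 40 [0.5321 0.2302]
top blue [386.3 240.6] 276 [ 0.4593 -0.287 ]
top blue [394.8 237.4] 73 [ 0.4679 -0.3094]
top blue [414.  240.5] 6 [ 0.4607 -0.3594]Traceback (most recent call last):
  File "<stdin>", line 13, in <module>
cv2.error: OpenCV(4.12.0) /io/opencv/modules/imgproc/src/shapedescr.cpp:361: error: (-201:Incorrect size of input array) There should be at least 5 points to fit the ellipse in function 'fitEllipseNoDirect'
```

```bash
cat > m.py <<'E'
from h import *
P=[viewer.capture(n) for n in("top","side")]
win={"top":dict(b=(240,190,300,255),r=(165,175,210,260),l=(368,212,418,262)),"side":dict(b=(262,200,315,262),r=(180,240,250,330),l=(352,165,405,210))}
for p,n in zip(P,("top","side")):
    H=hsv(p);h,s,v=[H[...,i].astype(int) for i in range(3)]
    if n=='top':print(H[222,262:278].tolist())
    def w(m,k):
        a,b,c,d=win[n][k];o=np.zeros_like(m);o[b:d,a:c]=m[b:d,a:c];return o
    zz=dict(green=(w((h>42)&(h<85)&(s>70)&(v>80),'b'),.06),yellow=(w((h>18)&(h<33)&(s>130)&(v>120),'b'),.074),
      orange=(w((h>3)&(h<17)&(s>120)&(v>100),'r'),.072),blue=(w((h>105)&(h<125)&(s>120)&(v>60),'l'),.012))
    for k,(m,z) in zz.items():
        for c,a,l in blobs(m):print(n,k,np.round(c,1),a,np.round(onz(p,c,z),4)[:2])
    m=cv2.morphologyEx(zz['blue'][0].astype(np.uint8),cv2.MORPH_CLOSE,np.ones((3,3)))
    pts=np.argwhere(m)[:,::-1].astype(np.int32);e=cv2.fitEllipse(cv2.convexHull(pts));print('lid rim',np.round(e[0],1),e[1],onz(p,e[0],.012))
    m=zz['green'][0].astype(np.uint8);pts=np.argwhere(m)[:,::-1].astype(np.int32)
    hull=cv2.convexHull(pts);e=cv2.fitEllipse(hull);print('hull',e,onz(p,e[0],.06))
    hm=np.zeros_like(m);cv2.fillConvexPoly(hm,hull,1)
    g=p['image'][...,1].astype(float)
    for c,a,l in blobs((cv2.erode(hm,np.ones((5,5)))>0)&(v<80)):
        print('bore',np.round(c,1),a,np.round(onz(p,c,.06),4))
a=P[0]['image'];b=P[1]['image']
t=lambda i,u,v,w:cv2.resize(i[v-w:v+w,u-w:u+w,::-1],(360,290),interpolation=cv2.INTER_CUBIC)
cv2.imwrite('pics/c1.png',np.vstack([np.hstack([t(a,393,238,32),t(a,187,218,42)]),np.hstack([t(b,378,188,32),t(a,270,222,34)])]))
E
python3 m.py
```

```text
[[66, 115, 178], [66, 115, 180], [66, 114, 181], [66, 116, 181], [66, 113, 180], [63, 74, 190], [42, 12, 219], [35, 7, 221], [47, 17, 216], [65, 90, 186], [66, 115, 182], [66, 114, 181], [66, 115, 180], [66, 115, 178], [66, 115, 171], [66, 116, 169]]
top green [269.  222.1] 901 [0.4991 0.0208]
top yellow [292.4 215.2] 35 [ 0.5162 -0.0383]
top yellow [245.  227.7] 35 [0.483  0.0805]
top orange [190.3 190.5] 40 [0.5758 0.2224]
top orange [186.6 207.4] 40 [0.5321 0.2302]
top blue [386.3 240.6] 279 [ 0.4591 -0.2869]
top blue [394.8 237.4] 73 [ 0.4679 -0.3094]
top blue [414.  240.5] 6 [ 0.4607 -0.3594]
lid rim [392.5 238.3] (42.912288665771484, 44.56000900268555) [ 0.46550012 -0.30331435  0.012     ]
hull ((268.97650146484375, 221.9825897216797), (34.051177978515625, 34.090091705322266), 128.1912078857422) [0.49941926 0.02089799 0.06      ]
side green [287.8 227.9] 688 [0.5    0.0215]
side yellow [299.9 209.2] 67 [ 0.516  -0.0359]
side yellow [274.9 243.6] 75 [0.474  0.0874]
side orange [199.1 253.7] 58 [0.5704 0.2283]
side orange [208.3 268.8] 43 [0.5208 0.2387]
side blue [379.5 178.5] 101 [ 0.494  -0.3489]
side blue [375.8 197.2] 220 [ 0.4503 -0.2726]
lid rim [377.9 188.1] (34.20826721191406, 40.87333297729492) [ 0.47068969 -0.30958731  0.012     ]
hull ((287.8642883300781, 227.73883056640625), (24.585023880004883, 36.38886260986328), 89.86434936523438) [0.50022719 0.02101734 0.06      ]
```

View pics/c1.png

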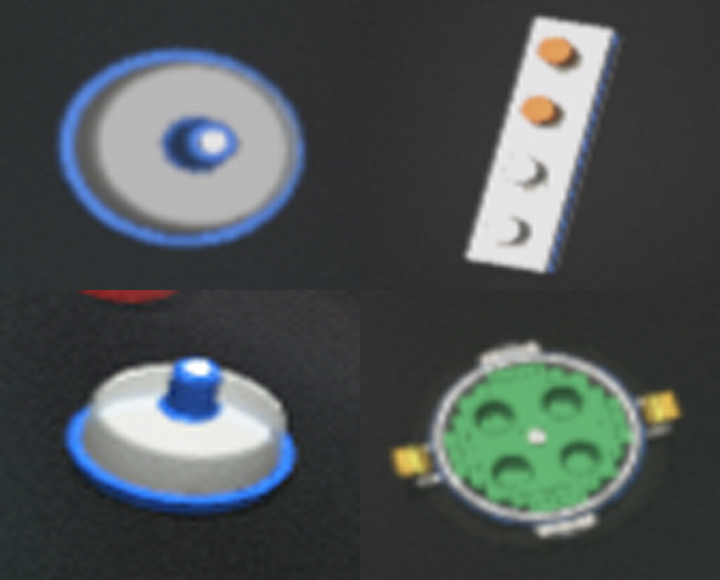

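The lid-shaped things in the top view are at (393,238), with a blue rim, clear dome and blue knob, and at (380,171), (329,285) and (417,311), which are turquoise. The crop confirms (393,238) is the lid. The orange caps are at (190,190) and (187,207), at the far end of the rack. I'll use bore1 and bore3, which are nearly in line with the rack grasp.

>>> play_rows --commands '[{"fingers": -1, "tx": 0.015, "ty": 0.182, "tz": 0.196, "ax": 0, "ay": 0, "az": 0}, {"fingers": -1, "tx": 0.015, "ty": 0.182, "tz": 0.196, "ax": 0, "ay": 0, "az": 0}, {"fingers": -1, "tx": 0.015, "ty": 0.182, "tz": 0.196, "ax": 0, "ay": 0, "az": 0}, {"fingers": -1, "tx": 0.015, "ty": 0.182, "tz": 0.196, "ax": 0, "ay": 0, "az": 0}, {"fingers": -1, "tx": 0.015, "ty": 0.182, "tz": 0.196, "ax": 0, "ay": 0, "az": 0}]'

```text
time_s: 1.42
tcp_pos: [0.3458, -0.3731, 0.2303]
ee_rot: [[0.0, -0.437, 0.9], [0.0, 0.9, 0.437], [-1.0, 0.0, 0.0]]
wrist_force: [0.5, 0.8, -0.7]
gripper_width: 1.004
```

>>> play_rows --commands '[{"fingers": -1, "tx": 0.015, "ty": 0.182, "tz": 0.196, "ax": 0, "ay": 0, "az": 0}, {"fingers": -1, "tx": 0.015, "ty": 0.182, "tz": 0.196, "ax": 0, "ay": 0, "az": 0}, {"fingers": -1, "tx": 0.015, "ty": 0.182, "tz": 0.196, "ax": 0, "ay": 0, "az": 0}, {"fingers": -1, "tx": 0.015, "ty": 0.182, "tz": 0.196, "ax": 0, "ay": 0, "az": 0}, {"fingers": -1, "tx": 0.015, "ty": 0.182, "tz": 0.196, "ax": 0, "ay": 0, "az": 0}]'

```text
time_s: 1.83
tcp_pos: [0.4187, -0.186, 0.2194]
ee_rot: [[0.001, -0.437, 0.899], [-0.0, 0.899, 0.437], [-1.0, -0.001, 0.001]]
wrist_force: [0.4, 0.0, -0.5]
gripper_width: 1.003
```

>>> play_rows --commands '[{"fingers": -1, "tx": 0.015, "ty": 0.182, "tz": 0.196, "ax": 0, "ay": 0, "az": 0}, {"fingers": -1, "tx": 0.015, "ty": 0.182, "tz": 0.196, "ax": 0, "ay": 0, "az": 0}, {"fingers": -1, "tx": 0.015, "ty": 0.182, "tz": 0.196, "ax": 0, "ay": 0, "az": 0}, {"fingers": -1, "tx": 0.015, "ty": 0.182, "tz": 0.196, "ax": 0, "ay": 0, "az": 0}, {"fingers": -1, "tx": 0.015, "ty": 0.182, "tz": 0.196, "ax": 0, "ay": 0, "az": 0}]'

```text
time_s: 2.25
tcp_pos: [0.4916, 0.0014, 0.2081]
ee_rot: [[0.001, -0.438, 0.899], [0.0, 0.899, 0.438], [-1.0, -0.0, 0.001]]
wrist_force: [0.5, -0.8, 0.1]
gripper_width: 1.002
```

>>> play_rows --commands '[{"fingers": -1, "tx": 0.015, "ty": 0.182, "tz": 0.196, "ax": 0, "ay": 0, "az": 0}, {"fingers": -1, "tx": 0.015, "ty": 0.182, "tz": 0.196, "ax": 0.19, "ay": 0, "az": 0}, {"fingers": -1, "tx": 0.015, "ty": 0.182, "tz": 0.196, "ax": 0.19, "ay": 0, "az": 0}, {"fingers": -1, "tx": 0.015, "ty": 0.182, "tz": 0.196, "ax": 0.19, "ay": 0, "az": 0}, {"fingers": -1, "tx": 0.015, "ty": 0.182, "tz": 0.196, "ax": 0.19, "ay": 0, "az": 0}]'

```text
time_s: 2.67
tcp_pos: [0.5642, 0.1885, 0.1965]
ee_rot: [[0.001, 0.052, 0.999], [0.0, 0.999, -0.052], [-1.0, 0.0, 0.001]]
wrist_force: [0.8, -0.8, 0.8]
gripper_width: 1.001
```

>>> play_rows --commands '[{"fingers": -1, "tx": 0.115, "ty": 0.0472, "tz": 0.014, "ax": 0.04, "ay": 0, "az": 0}, {"fingers": -1, "tx": 0.115, "ty": 0.0472, "tz": 0.014, "ax": 0.04, "ay": 0, "az": 0}, {"fingers": -1, "tx": 0.115, "ty": 0.0472, "tz": 0.014, "ax": 0.04, "ay": 0, "az": 0}, {"fingers": -0.4, "tx": 0.115, "ty": 0.0472, "tz": 0.014, "ax": 0.04, "ay": 0, "az": 0}, {"fingers": -0.2, "tx": 0.115, "ty": 0.0472, "tz": 0.014, "ax": 0.04, "ay": 0, "az": 0}]'

```text
time_s: 3.08
tcp_pos: [0.576, 0.2203, 0.1108]
ee_rot: [[0.0, 0.171, 0.985], [-0.001, 0.985, -0.171], [-1.0, -0.001, 0.0]]
wrist_force: [0.8, 1.0, 1.0]
gripper_width: 0.921
```

```bash
python3 - <<'E'
from h import *
s=r.sense();print(s['tcp_pos'],s['gripper_width'])
p=viewer.capture('side');q=viewer.capture('top')
c=lambda i,u,v:cv2.resize(i['image'][v-35:v+35,u-35:u+35,::-1],(400,400),interpolation=cv2.INTER_CUBIC)
cv2.imwrite('pics/c2.png',np.hstack([c(p,203,255),c(q,190,195)]))
E
```

```text
[0.5760224  0.22028145 0.11075815] 0.9209669318398205
```

View pics/c2.png

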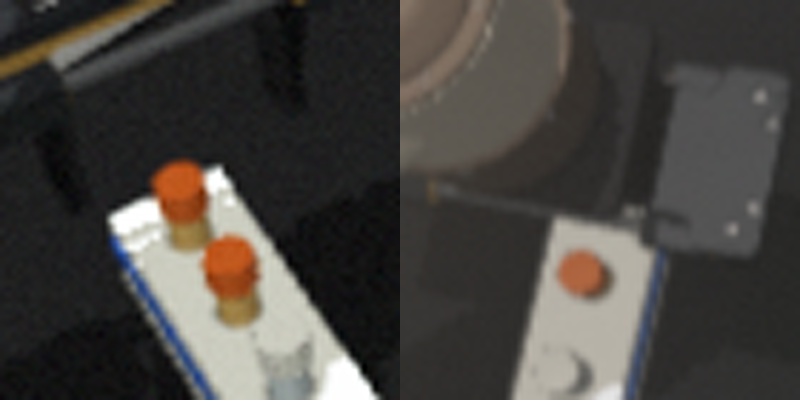

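The fingers straddle the far orange tube, so I descend and grip.

>>> play_rows --commands '[{"fingers": -0.2, "tx": 0.0285, "ty": 0.004, "tz": 0.0, "ax": 0, "ay": 0, "az": 0}, {"fingers": -0.2, "tx": 0.057, "ty": 0.004, "tz": 0.0, "ax": 0, "ay": 0, "az": 0}, {"fingers": -0.2, "tx": 0.057, "ty": 0.004, "tz": 0.0, "ax": 0, "ay": 0, "az": 0}, {"fingers": 1, "tx": 0.057, "ty": 0.004, "tz": 0.0, "ax": 0, "ay": 0, "az": 0}, {"fingers": 1, "tx": 0.057, "ty": 0.004, "tz": 0.0, "ax": 0, "ay": 0, "az": 0}]'

```text
time_s: 3.6
tcp_pos: [0.5775, 0.2236, 0.07]
ee_rot: [[0.003, 0.172, 0.985], [0.002, 0.985, -0.172], [-1.0, 0.002, 0.003]]
wrist_force: [0.1, 0.3, 0.5]
gripper_width: 0.53
```

>>> play_rows --commands '[{"fingers": 1, "tx": 0, "ty": 0, "tz": 0, "ax": 0, "ay": 0, "az": 0}, {"fingers": 1, "tx": 0, "ty": 0, "tz": 0, "ax": 0, "ay": 0, "az": 0}, {"fingers": 1, "tx": 0, "ty": 0, "tz": 0, "ax": 0, "ay": 0, "az": 0}, {"fingers": 1, "tx": 0, "ty": 0, "tz": 0, "ax": 0, "ay": 0, "az": 0}, {"fingers": 1, "tx": 0, "ty": 0, "tz": 0, "ax": 0, "ay": 0, "az": 0}]'

```text
time_s: 4.02
tcp_pos: [0.5765, 0.2236, 0.0681]
ee_rot: [[0.001, 0.172, 0.985], [0.0, 0.985, -0.172], [-1.0, 0.0, 0.001]]
wrist_force: [-0.0, -1.2, 1.9]
gripper_width: 0.205
```

>>> play_rows --commands '[{"fingers": 1, "tx": 0, "ty": 0, "tz": 0, "ax": 0, "ay": 0, "az": 0}, {"fingers": 1, "tx": 0, "ty": 0, "tz": 0, "ax": 0, "ay": 0, "az": 0}, {"fingers": 1, "tx": 0, "ty": 0, "tz": 0, "ax": 0, "ay": 0, "az": 0}]'

```text
time_s: 4.27
tcp_pos: [0.5765, 0.2236, 0.068]
ee_rot: [[0.001, 0.172, 0.985], [0.0, 0.985, -0.172], [-1.0, 0.0, 0.001]]
wrist_force: [-0.3, -1.2, 2.7]
gripper_width: 0.208
```

>>> play_rows --commands '[{"fingers": 1, "tx": -0.04, "ty": 0, "tz": 0, "ax": 0, "ay": 0, "az": 0}, {"fingers": 1, "tx": -0.08, "ty": 0, "tz": 0, "ax": 0, "ay": 0, "az": 0}, {"fingers": 1, "tx": -0.13, "ty": 0, "tz": 0, "ax": 0.036, "ay": 0, "az": 0}, {"fingers": 1, "tx": -0.13, "ty": 0, "tz": 0, "ax": 0.072, "ay": 0, "az": 0}, {"fingers": 1, "tx": -0.13, "ty": 0, "tz": 0, "ax": 0.108, "ay": 0, "az": 0}]'

```text
time_s: 4.68
tcp_pos: [0.5772, 0.2243, 0.1678]
ee_rot: [[0.004, 0.495, 0.869], [0.003, 0.869, -0.495], [-1.0, 0.005, 0.002]]
wrist_force: [-0.7, 0.9, -0.8]
gripper_width: 0.205
```

>>> play_rows --commands '[{"fingers": 1, "tx": 0, "ty": -0.04, "tz": 0.0016, "ax": 0, "ay": 0, "az": 0}, {"fingers": 1, "tx": 0, "ty": -0.08, "tz": 0.0032, "ax": 0, "ay": 0, "az": 0}, {"fingers": 1, "tx": 0, "ty": -0.12, "tz": 0.0048, "ax": 0, "ay": 0, "az": 0}, {"fingers": 1, "tx": 0, "ty": -0.16, "tz": 0.0064, "ax": 0, "ay": 0, "az": 0}, {"fingers": 1, "tx": 0, "ty": -0.2, "tz": 0.008, "ax": 0, "ay": 0, "az": 0}]'

```text
time_s: 5.1
tcp_pos: [0.5067, 0.0887, 0.1645]
ee_rot: [[-0.001, 0.49, 0.872], [-0.0, 0.872, -0.49], [-1.0, -0.001, -0.001]]
wrist_force: [-0.0, -0.8, 0.2]
gripper_width: 0.209
```

>>> play_rows --commands '[{"fingers": 1, "tx": 0, "ty": -0.04, "tz": 0.0016, "ax": 0, "ay": 0, "az": 0}, {"fingers": 1, "tx": 0, "ty": -0.0857, "tz": 0.0032, "ax": 0, "ay": 0, "az": 0}, {"fingers": 1, "tx": 0.01, "ty": -0.0857, "tz": 0.0032, "ax": 0, "ay": 0, "az": 0}, {"fingers": 1, "tx": 0.01, "ty": -0.0857, "tz": 0.0032, "ax": 0, "ay": 0, "az": 0}, {"fingers": 1, "tx": 0.01, "ty": -0.0857, "tz": 0.0032, "ax": 0, "ay": 0, "az": 0}]'

```text
time_s: 5.52
tcp_pos: [0.4785, 0.0326, 0.1574]
ee_rot: [[-0.0, 0.491, 0.871], [-0.0, 0.871, -0.491], [-1.0, -0.0, -0.0]]
wrist_force: [0.1, -0.8, 0.2]
gripper_width: 0.207
```

```bash
python3 - <<'E'
from h import *
s=r.sense();print(s['tcp_pos'],s['gripper_width'],s['wrist_force'],s['joints'])
p=viewer.capture('side');q=viewer.capture('top')
print(proj(p,np.array([s['tcp_pos'],s['tcp_pos']-[0,0,.062]])))
c=lambda i,u,v:cv2.resize(i['image'][v-35:v+35,u-35:u+35,::-1],(400,400),interpolation=cv2.INTER_CUBIC)
cv2.imwrite('pics/c3.png',np.hstack([c(p,288,220),c(q,269,222)]))
E
```

```text
[0.47851627 0.03259752 0.15736211] 0.20658052936478 [ 0.09192764 -0.75814214  0.15167587] [ 2.33583523e+01  1.28283021e+01 -2.63688930e+01 -8.91358699e-04
 -5.08197606e+01 -1.42741753e+02]
[[290.89451843 204.12606369]
 [290.78136714 224.16268551]]
```

View pics/c3.png

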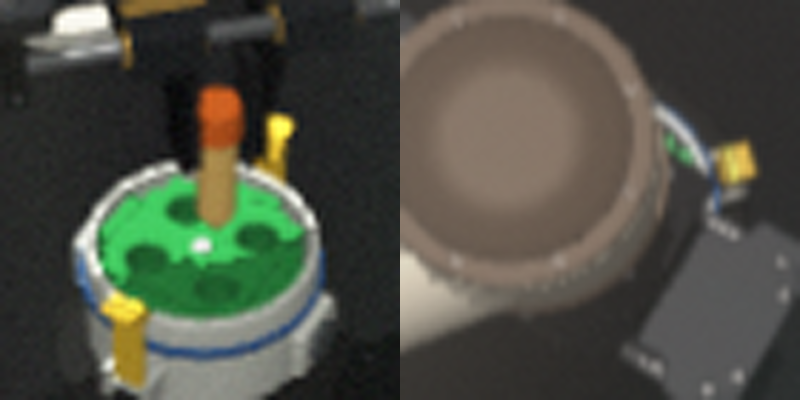

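```bash
python3 - <<'E'
from h import *
from scipy.optimize import least_squares
P=[viewer.capture(n) for n in('top','side')]
k=800/560.;obs=[]
c0=np.array([.4995,.021]);
B=lambda x:np.array([[x[0]+.02404*np.cos(x[2]+np.pi/4*(1+2*i)),x[1]+.02404*np.sin(x[2]+np.pi/4*(1+2*i)),.06] for i in range(4)])
x0=[*c0,np.radians(15.6)]
for p,n in zip(P,('top','side')):
    im=cv2.imread(f'pics/{n}0.png').astype(float);pr=(proj(p,B(x0))+.5)*k-.5
    g=im[...,1]-im[...,2]*0
    o=[]
    cen=(proj(p,np.array([*c0,.06]))+.5)*k-.5
    m=np.zeros(g.shape,np.uint8);cv2.ellipse(m,(tuple(cen),(42,42) if n=='top' else (46,30),0),1,-1)
    med=np.median(g[m>0]);d=np.clip(med-12-g,0,None)*m
    for u in pr:
        yy,xx=np.mgrid[:600,:800];
        q=np.array(u)
        for _ in range(5):
            w=((xx-q[0])**2+((yy-q[1])*(1 if n=='top' else 1.35))**2<11**2)*np.minimum(d,40);q=np.array([(w*xx).sum(),(w*yy).sum()])/w.sum()
        o.append((q+.5)/k-.5)
    o=np.array(o);obs.append(o);print(n,med,np.round(o-proj(p,B(x0)),2).tolist(),[onz(p,q,.06)[:2].round(4).tolist() for q in o])
    f=least_squares(lambda x:(proj(p,B(x))-o).ravel(),x0,x_scale=[.01,.01,.1]);print(n,f.x[:2],np.degrees(f.x[2]),f.cost)
f=least_squares(lambda x:np.hstack([(proj(p,B(x))-o).ravel() for p,o in zip(P,obs)]),x0,x_scale=[.01,.01,.1]);print(f.x,np.degrees(f.x[2]),f.cost,B(f.x))
E
```

```text
top 175.0 [[-0.26, -1.23], [-0.35, -1.45], [0.02, -1.44], [-0.05, -1.25]] [[0.5144, 0.0427], [0.4822, 0.0338], [0.4914, 0.0001], [0.5236, 0.0094]]
top [0.50292403 0.02147164] 15.541311857047317 0.06604221964043804
side 207.0 [[-0.37, 0.24], [-0.37, 0.32], [0.27, 0.25], [-0.18, 0.08]] [[0.5113, 0.0431], [0.4784, 0.0342], [0.4866, 0.0002], [0.5206, 0.0097]]
side [0.49922046 0.02181266] 14.854529659479862 0.1229929694808331
[0.5013187  0.02131054 0.26596864] 15.238880661158376 2.006354085896663 [[5.13251797e-01 4.21797250e-02 6.00000000e-02]
 [4.80449517e-01 3.32436360e-02 6.00000000e-02]
 [4.89385606e-01 4.41356891e-04 6.00000000e-02]
 [5.22187886e-01 9.37744590e-03 6.00000000e-02]]
```

>>> play_rows --commands '[{"fingers": 1, "tx": 0.025, "ty": 0.0008, "tz": -0.0007, "ax": 0, "ay": 0, "az": 0}, {"fingers": 1, "tx": 0.04, "ty": 0.0008, "tz": -0.0007, "ax": 0, "ay": 0, "az": 0}, {"fingers": 1, "tx": 0.048, "ty": 0.0008, "tz": -0.0007, "ax": 0, "ay": 0, "az": 0}, {"fingers": 1, "tx": 0.056, "ty": 0.0008, "tz": -0.0007, "ax": 0, "ay": 0, "az": 0}, {"fingers": 1, "tx": 0.06, "ty": 0.0008, "tz": -0.0007, "ax": 0, "ay": 0, "az": 0}]'

```text
time_s: 6.13
tcp_pos: [0.4784, 0.0337, 0.112]
ee_rot: [[-0.001, 0.49, 0.872], [-0.0, 0.872, -0.49], [-1.0, -0.001, -0.0]]
wrist_force: [-0.2, -0.5, 0.3]
gripper_width: 0.207
```

```bash
python3 - <<'E'
from h import *
s=r.sense();print(s['tcp_pos'],s['wrist_force'],s['moment'])
p=viewer.capture('side')
x=np.array([.4992,.0214]);a=np.radians(15.3)
B=np.array([[x[0]+.02404*np.cos(a+np.pi/4*(1+2*i)),x[1]+.02404*np.sin(a+np.pi/4*(1+2*i)),.06] for i in range(4)])
print(((proj(p,B)-[253,190])*11.43).round())
c=cv2.resize(p['image'][190:238,253:323,::-1],(800,549),interpolation=cv2.INTER_CUBIC);cv2.imwrite('pics/c4.png',c)
E
```

```text
[0.4784059  0.03371019 0.11200608] [-0.24453118 -0.49095232  0.27011177] [-0.06495165 -0.03849532 -0.06267332]
[[290. 455.]
 [429. 514.]
 [510. 415.]
 [373. 358.]]
```

View pics/c4.png

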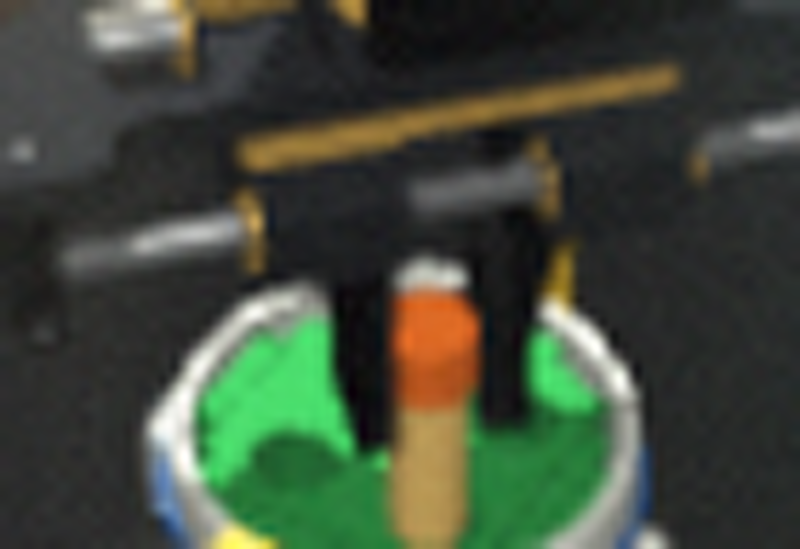

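No contact force with the foot 10 mm below the adapter top, so it is in the bore. I continue down and release.

>>> play_rows --commands '[{"fingers": 1, "tx": 0.012, "ty": 0, "tz": 0, "ax": 0, "ay": 0, "az": 0}, {"fingers": 1, "tx": 0.024, "ty": 0, "tz": 0, "ax": 0, "ay": 0, "az": 0}, {"fingers": 1, "tx": 0.034, "ty": 0, "tz": 0, "ax": 0, "ay": 0, "az": 0}, {"fingers": 1, "tx": 0.034, "ty": 0, "tz": 0, "ax": 0, "ay": 0, "az": 0}, {"fingers": 0.2, "tx": 0.034, "ty": 0, "tz": 0, "ax": 0, "ay": 0, "az": 0}]'

```text
time_s: 6.6
tcp_pos: [0.4783, 0.0334, 0.0865]
ee_rot: [[-0.001, 0.49, 0.872], [-0.0, 0.872, -0.49], [-1.0, -0.001, -0.0]]
wrist_force: [-0.2, -0.5, 0.6]
gripper_width: 0.232
```

>>> play_rows --commands '[{"fingers": 0.2, "tx": 0, "ty": 0, "tz": 0, "ax": 0, "ay": 0, "az": 0}, {"fingers": 0.2, "tx": 0, "ty": 0, "tz": 0, "ax": 0, "ay": 0, "az": 0}, {"fingers": 0.2, "tx": 0, "ty": 0, "tz": 0, "ax": 0, "ay": 0, "az": 0}, {"fingers": 0.2, "tx": -0.04, "ty": 0, "tz": 0, "ax": 0, "ay": 0, "az": 0}, {"fingers": 0.2, "tx": -0.08, "ty": 0, "tz": 0, "ax": 0, "ay": 0, "az": 0}]'

```text
time_s: 7.02
tcp_pos: [0.4772, 0.033, 0.1466]
ee_rot: [[-0.004, 0.49, 0.872], [-0.002, 0.872, -0.49], [-1.0, -0.003, -0.003]]
wrist_force: [0.1, 0.1, 0.5]
gripper_width: 0.399
```

```bash
python3 - <<'E'
from h import *
s=r.sense();print(s['tcp_pos'],s['wrist_force'])
p=viewer.capture('side');h,sa,v=cv2.split(hsv(p))
m=(h>3)&(h<17)&(sa>120)&(v>100);m[:200]=0;m[:,:170]=0;m[:,330:]=0
for c,a,l in blobs(m,8):
    t=np.argwhere(l);print(c,a,t.min(0),t.max(0))
t=np.array([[.4784,.0337,z] for z in(.086,.07)]);print(proj(p,t))
E
```

```text
[0.47718817 0.03297497 0.14664864] [0.1009833  0.08411441 0.47810739]
[290.25352113 229.52112676] 71 [225 286] [234 294]
[208.22222222 268.64444444] 45 [265 204] [272 212]
[[290.46100962 227.29195675]
 [290.43723573 232.11012426]]
```

>>> play_rows --commands '[{"fingers": -0.1, "tx": 0, "ty": 0.05, "tz": -0.0125, "ax": 0, "ay": 0, "az": 0}, {"fingers": -0.1, "tx": 0, "ty": 0.1, "tz": -0.025, "ax": 0, "ay": 0, "az": 0}, {"fingers": -0.1, "tx": 0, "ty": 0.15, "tz": -0.0375, "ax": 0, "ay": 0, "az": 0}, {"fingers": -0.1, "tx": 0, "ty": 0.2, "tz": -0.05, "ax": 0, "ay": 0, "az": 0}, {"fingers": -0.1, "tx": 0, "ty": 0.25, "tz": -0.0625, "ax": 0, "ay": 0, "az": 0}]'

```text
time_s: 7.48
tcp_pos: [0.5297, 0.2217, 0.1476]
ee_rot: [[0.001, 0.49, 0.872], [0.001, 0.872, -0.49], [-1.0, 0.001, 0.001]]
wrist_force: [1.3, -0.9, 0.7]
gripper_width: 0.544
```

>>> play_rows --commands '[{"fingers": -0.1, "tx": 0.01, "ty": 0.0152, "tz": -0.0037, "ax": 0, "ay": 0, "az": 0}, {"fingers": -0.1, "tx": 0.02, "ty": 0.0152, "tz": -0.0037, "ax": 0, "ay": 0, "az": 0}, {"fingers": -0.1, "tx": 0.03, "ty": 0.0152, "tz": -0.0037, "ax": 0, "ay": 0, "az": 0}]'

```text
time_s: 7.73
tcp_pos: [0.5321, 0.2313, 0.1236]
ee_rot: [[-0.001, 0.49, 0.872], [-0.0, 0.872, -0.49], [-1.0, -0.001, -0.001]]
wrist_force: [-0.3, -0.1, 0.4]
gripper_width: 0.552
```

```bash
python3 - <<'E'
from h import *
s=r.sense();print(s['tcp_pos'],s['wrist_force'],s['gripper_width'])
p=viewer.capture('side')
print((proj(p,s['tcp_pos']-[0,0,.019]+[0,0,0])-[180,230])*8,(proj(p,np.array([.5322,.2310,.072]))-[180,230])*8)
cv2.imwrite('pics/c5.png',cv2.resize(p['image'][230:290,180:260,::-1],(640,480),interpolation=cv2.INTER_CUBIC))
E
```

```text
[0.53205207 0.23129036 0.12360355] [-0.2516438  -0.14537595  0.41407154] 0.551645570378816
[208.2637523 192.7275561] [225.31032443 271.51685297]
```

View pics/c5.png

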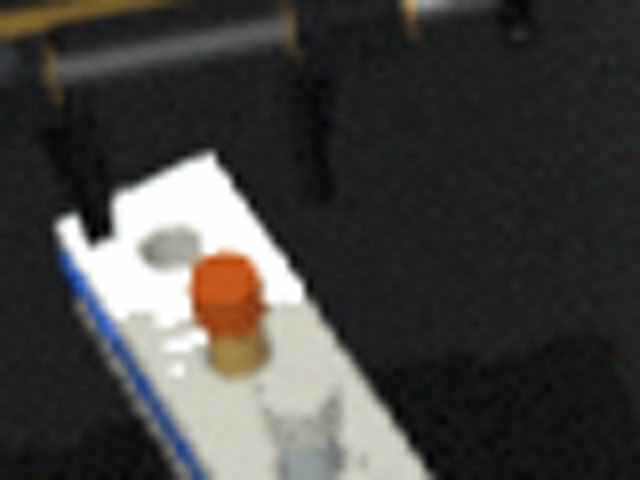

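The cap top at (226,271) in the crop matches my prediction, so I descend, grip and lift.

>>> play_rows --commands '[{"fingers": -0.1, "tx": 0.037, "ty": 0, "tz": 0, "ax": 0, "ay": 0, "az": 0}, {"fingers": -0.1, "tx": 0.074, "ty": 0, "tz": 0, "ax": 0, "ay": 0, "az": 0}, {"fingers": -0.1, "tx": 0.074, "ty": 0, "tz": 0, "ax": 0, "ay": 0, "az": 0}, {"fingers": 1, "tx": 0.074, "ty": 0, "tz": 0, "ax": 0, "ay": 0, "az": 0}, {"fingers": 1, "tx": 0.074, "ty": 0, "tz": 0, "ax": 0, "ay": 0, "az": 0}]'

```text
time_s: 8.2
tcp_pos: [0.5333, 0.2306, 0.0704]
ee_rot: [[0.002, 0.491, 0.871], [0.0, 0.871, -0.491], [-1.0, 0.001, 0.001]]
wrist_force: [0.1, -0.2, 0.9]
gripper_width: 0.469
```

>>> play_rows --commands '[{"fingers": 1, "tx": 0, "ty": 0, "tz": 0, "ax": 0, "ay": 0, "az": 0}, {"fingers": 1, "tx": 0, "ty": 0, "tz": 0, "ax": 0, "ay": 0, "az": 0}, {"fingers": 1, "tx": 0, "ty": 0, "tz": 0, "ax": 0, "ay": 0, "az": 0}, {"fingers": 1, "tx": 0, "ty": 0, "tz": 0, "ax": 0, "ay": 0, "az": 0}, {"fingers": 1, "tx": 0, "ty": 0, "tz": 0, "ax": 0, "ay": 0, "az": 0}]'

```text
time_s: 8.62
tcp_pos: [0.533, 0.2314, 0.0701]
ee_rot: [[0.002, 0.49, 0.872], [0.001, 0.872, -0.49], [-1.0, 0.001, 0.001]]
wrist_force: [0.1, 0.1, 3.4]
gripper_width: 0.204
```

>>> play_rows --commands '[{"fingers": 1, "tx": -0.04, "ty": 0, "tz": 0, "ax": 0, "ay": 0, "az": 0}, {"fingers": 1, "tx": -0.08, "ty": 0, "tz": 0, "ax": 0, "ay": 0, "az": 0}, {"fingers": 1, "tx": -0.12, "ty": 0, "tz": 0, "ax": 0, "ay": 0, "az": 0}, {"fingers": 1, "tx": -0.13, "ty": 0, "tz": 0, "ax": 0, "ay": 0, "az": 0}]'

```text
time_s: 8.95
tcp_pos: [0.5349, 0.2325, 0.1719]
ee_rot: [[0.008, 0.489, 0.872], [0.005, 0.872, -0.489], [-1.0, 0.008, 0.005]]
wrist_force: [0.1, 1.1, 0.9]
gripper_width: 0.202
```

>>> play_rows --commands '[{"fingers": 1, "tx": 0, "ty": -0.045, "tz": 0.022, "ax": 0, "ay": 0, "az": 0}, {"fingers": 1, "tx": 0, "ty": -0.09, "tz": 0.044, "ax": 0, "ay": 0, "az": 0}, {"fingers": 1, "tx": 0, "ty": -0.135, "tz": 0.066, "ax": 0, "ay": 0, "az": 0}, {"fingers": 1, "tx": 0, "ty": -0.18, "tz": 0.088, "ax": 0, "ay": 0, "az": 0}, {"fingers": 1, "tx": 0, "ty": -0.22, "tz": 0.108, "ax": 0, "ay": 0, "az": 0}]'

```text
time_s: 9.37
tcp_pos: [0.5213, 0.0458, 0.1663]
ee_rot: [[-0.001, 0.49, 0.872], [-0.0, 0.872, -0.49], [-1.0, -0.0, -0.001]]
wrist_force: [1.0, 0.8, 0.0]
gripper_width: 0.209
```

>>> play_rows --commands '[{"fingers": 1, "tx": 0, "ty": -0.0457, "tz": 0.0229, "ax": 0, "ay": 0, "az": 0}, {"fingers": 1, "tx": 0.01, "ty": -0.0457, "tz": 0.0229, "ax": 0, "ay": 0, "az": 0}, {"fingers": 1, "tx": 0.02, "ty": -0.0457, "tz": 0.0229, "ax": 0, "ay": 0, "az": 0}, {"fingers": 1, "tx": 0.02, "ty": -0.0457, "tz": 0.0229, "ax": 0, "ay": 0, "az": 0}]'

```text
time_s: 9.7
tcp_pos: [0.5192, 0.009, 0.1497]
ee_rot: [[-0.003, 0.491, 0.871], [-0.0, 0.871, -0.491], [-1.0, -0.002, -0.003]]
wrist_force: [-0.7, -0.4, -0.4]
gripper_width: 0.204
```

```bash
python3 - <<'E'
from h import *
s=r.sense();print(s['tcp_pos'],s['gripper_width'],s['wrist_force'])
p=viewer.capture('side')
t=s['tcp_pos'];f=lambda X:((proj(p,np.array(X))-[258,180])*10).round()
print('tcp,foot',f([t,t-[0,0,.064]]),'bore3',f([.5201,.0095,.06]))
cv2.imwrite('pics/c6.png',cv2.resize(p['image'][180:240,258:323,::-1],(650,600),interpolation=cv2.INTER_CUBIC))
E
```

```text
[0.51922792 0.00903509 0.14972796] 0.20407013624018364 [-0.68969959 -0.36096938 -0.402595  ]
tcp,foot [[278. 134.]
 [279. 337.]] bore3 [276. 413.]
```

View pics/c6.png

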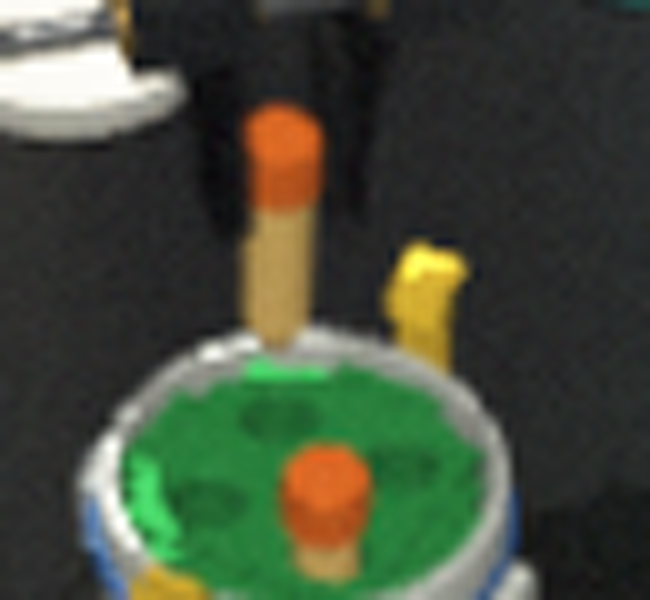

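>>> play_rows --commands '[{"fingers": 1, "tx": 0.02, "ty": -0.0014, "tz": -0.0006, "ax": 0, "ay": 0, "az": 0}, {"fingers": 1, "tx": 0.03, "ty": -0.0014, "tz": -0.0006, "ax": 0, "ay": 0, "az": 0}, {"fingers": 1, "tx": 0.038, "ty": -0.0014, "tz": -0.0006, "ax": 0, "ay": 0, "az": 0}, {"fingers": 1, "tx": 0.044, "ty": -0.0014, "tz": -0.0006, "ax": 0, "ay": 0, "az": 0}, {"fingers": 1, "tx": 0.048, "ty": -0.0014, "tz": -0.0006, "ax": 0, "ay": 0, "az": 0}]'

```text
time_s: 10.17
tcp_pos: [0.5195, 0.0091, 0.115]
ee_rot: [[-0.001, 0.489, 0.872], [-0.0, 0.872, -0.489], [-1.0, -0.001, -0.0]]
wrist_force: [-0.4, 0.6, 0.3]
gripper_width: 0.202
```

>>> play_rows --commands '[{"fingers": 1, "tx": 0.004, "ty": 0, "tz": 0, "ax": 0, "ay": 0, "az": 0}, {"fingers": 1, "tx": 0.004, "ty": 0, "tz": 0, "ax": 0, "ay": 0, "az": 0}]'

```text
time_s: 10.33
tcp_pos: [0.5194, 0.0087, 0.1121]
ee_rot: [[-0.001, 0.49, 0.872], [-0.0, 0.872, -0.49], [-1.0, -0.0, -0.0]]
wrist_force: [-0.2, -0.4, -0.4]
gripper_width: 0.202
```

>>> play_rows --commands '[{"fingers": 1, "tx": 0.012, "ty": 0, "tz": 0, "ax": 0, "ay": 0, "az": 0}, {"fingers": 1, "tx": 0.022, "ty": 0, "tz": 0, "ax": 0, "ay": 0, "az": 0}, {"fingers": 1, "tx": 0.031, "ty": 0, "tz": 0, "ax": 0, "ay": 0, "az": 0}, {"fingers": 1, "tx": 0.031, "ty": 0, "tz": 0, "ax": 0, "ay": 0, "az": 0}, {"fingers": 0.2, "tx": 0.031, "ty": 0, "tz": 0, "ax": 0, "ay": 0, "az": 0}]'

```text
time_s: 10.75
tcp_pos: [0.5193, 0.0085, 0.0887]
ee_rot: [[-0.001, 0.49, 0.872], [-0.0, 0.872, -0.49], [-1.0, -0.001, -0.001]]
wrist_force: [-0.1, -0.1, 0.1]
gripper_width: 0.23
```

>>> play_rows --commands '[{"fingers": 0.2, "tx": 0, "ty": 0, "tz": 0, "ax": 0, "ay": 0, "az": 0}, {"fingers": 0.2, "tx": 0, "ty": 0, "tz": 0, "ax": 0, "ay": 0, "az": 0}, {"fingers": 0.2, "tx": 0, "ty": 0, "tz": 0, "ax": 0, "ay": 0, "az": 0}, {"fingers": 0.2, "tx": -0.04, "ty": 0, "tz": 0, "ax": 0, "ay": 0, "az": 0}, {"fingers": 0.2, "tx": -0.08, "ty": 0, "tz": 0, "ax": 0, "ay": 0, "az": 0}]'

```text
time_s: 11.17
tcp_pos: [0.5182, 0.0082, 0.1487]
ee_rot: [[-0.005, 0.49, 0.871], [-0.001, 0.871, -0.49], [-1.0, -0.003, -0.003]]
wrist_force: [1.4, -0.2, 0.6]
gripper_width: 0.394
```

```bash
python3 - <<'E'
from h import *
s=r.sense();print(s['tcp_pos'],s['wrist_force'])
p=viewer.capture('side');h,sa,v=cv2.split(hsv(p))
m=(h>3)&(h<17)&(sa>120)&(v>100);m[:200]=0;m[:,:170]=0;m[:,330:]=0
for c,a,l in blobs(m,8):
    t=np.argwhere(l);print(c,a,t.min(0),t.max(0))
for b in ([.4784,.0337],[.5195,.009]): print(proj(p,np.array([[*b,z] for z in(.086,.07)])))
E
```

```text
[0.51821133 0.0082009  0.14867608] [ 1.39868563 -0.24991857  0.64622451]
[285.5        215.67567568] 74 [211 282] [221 289]
[290.         229.44594595] 74 [225 286] [234 294]
[[290.46100962 227.29195675]
 [290.43723573 232.11012426]]
[[285.88002085 213.5846359 ]
 [285.9072487  218.38372834]]
```

Both caps sit at the seated height. Next I measure the lid.

```bash
cat > lid.py <<'E'
from h import *
from scipy.optimize import least_squares
P=[viewer.capture(n) for n in('top','side')]
a=np.linspace(0,2*np.pi,60)
C=lambda x,y,z,rad:np.stack([x+rad*np.cos(a),y+rad*np.sin(a),0*a+z],-1)
for p,n,w in zip(P,('top','side'),((365,210,422,265),(345,165,410,215))):
    h,s,v=cv2.split(hsv(p));m=((h>105)&(h<125)&(s>120)&(v>60));o=np.zeros_like(m);o[w[1]:w[3],w[0]:w[2]]=m[w[1]:w[3],w[0]:w[2]]
    for c,ar,l in blobs(o,15):
        t=np.argwhere(l);print(n,c.round(1),ar,t.min(0),t.max(0))
    # outer hull, bottom+top rim circles
    mm=o.copy()
    if n=='side':
        X=proj(p,np.array([.4655,-.3033,.056]));yy,xx=np.mgrid[:420,:560];mm&=~((abs(xx-X[0])<8)&(yy<X[1]+8))
    pts=np.argwhere(mm)[:,::-1].astype(np.float32);hull=cv2.convexHull(pts)[:,0]
    def res(q):
        model=np.vstack([proj(p,C(q[0],q[1],.012,.0565)),proj(p,C(q[0],q[1],0,.053))]).astype(np.float32)
        H=cv2.convexHull(model);return [cv2.pointPolygonTest(H,(float(u[0]),float(u[1])),True)-.4 for u in hull]
    f=least_squares(res,[.4655,-.3033],loss='soft_l1',f_scale=.5,diff_step=1e-3);print(n,'fit',f.x,np.round(f.fun,1).tolist())
    for z in (.041,.071): print('knob proj',z,proj(p,np.array([f.x[0],f.x[1],z])).round(1))
    print('spot',[(np.round(d['uv'],1).tolist(),round(d['score'],2)) for d in spotter.find_in('lid_knob',p)])
E
python3 lid.py
```

```text
top [386.2 240.4] 277 [217 371] [260 413]
top [394.8 237.4] 73 [232 390] [242 402]
top fit [ 0.46516766 -0.30255025] [-0.9, -0.9, -0.8, -1.0, -0.8, -0.5, -0.5, -0.4, -0.2, -0.3, -0.5, -0.3, -0.2, -0.3, -0.3, -0.5, -0.6, -0.6, -0.5, -0.9, -0.9, -1.0, -1.4, -1.5, -1.2, -0.7, -0.6]
knob proj 0.041 [394.9 237.9]
knob proj 0.071 [397.8 237.2]
spot [([327.2, 283.0], 0.93), ([414.5, 310.6], 0.84), ([393.8, 238.5], 0.71), ([245.3, 230.3], 0.62)]
side [379.5 178.5] 101 [171 374] [184 384]
side [375.7 197.1] 219 [182 357] [205 398]
side fit [ 0.46718938 -0.30264883] [-0.8, -0.8, -0.0, 0.0, 0.1, -0.2, -0.0, -0.2, 0.0, -0.0, -1.1, -1.1, -1.0, -0.6, 0.1, -0.8, -1.0]
knob proj 0.041 [378.9 181.7]
knob proj 0.071 [380.6 173.2]
spot [([449.8, 212.8], 0.92), ([333.4, 166.8], 0.92), ([378.8, 240.7], 0.9), ([376.2, 185.0], 0.67), ([180.4, 225.3], 0.6)]
```

>>> play_rows --commands '[{"fingers": -0.4, "tx": 0, "ty": -0.0496, "tz": 0.0177, "ax": 0, "ay": 0, "az": 0}, {"fingers": -0.4, "tx": 0, "ty": -0.0992, "tz": 0.0354, "ax": 0, "ay": 0, "az": 0}, {"fingers": -0.4, "tx": 0, "ty": -0.1488, "tz": 0.0531, "ax": 0, "ay": 0, "az": 0}, {"fingers": -0.4, "tx": 0, "ty": -0.1984, "tz": 0.0708, "ax": 0, "ay": 0, "az": 0}, {"fingers": -0.4, "tx": 0, "ty": -0.248, "tz": 0.0885, "ax": 0, "ay": 0, "az": 0}]'

```text
time_s: 11.83
tcp_pos: [0.4847, -0.1875, 0.1481]
ee_rot: [[-0.003, 0.49, 0.872], [0.0, 0.872, -0.49], [-1.0, -0.001, -0.002]]
wrist_force: [1.5, 0.6, 0.2]
gripper_width: 0.662
```

>>> play_rows --commands '[{"fingers": -0.4, "tx": 0, "ty": -0.0496, "tz": 0.0177, "ax": 0, "ay": 0, "az": 0}, {"fingers": -0.4, "tx": 0, "ty": -0.0992, "tz": 0.0354, "ax": 0, "ay": 0, "az": 0}, {"fingers": -0.4, "tx": 0, "ty": -0.1488, "tz": 0.0531, "ax": 0, "ay": 0, "az": 0}, {"fingers": -0.4, "tx": 0.02, "ty": -0.1488, "tz": 0.0531, "ax": 0, "ay": 0, "az": 0}, {"fingers": -0.4, "tx": 0.02, "ty": -0.1488, "tz": 0.0531, "ax": 0, "ay": 0, "az": 0}]'

```text
time_s: 12.25
tcp_pos: [0.4631, -0.3039, 0.1305]
ee_rot: [[-0.007, 0.495, 0.869], [0.003, 0.869, -0.495], [-1.0, -0.0, -0.007]]
wrist_force: [-1.4, 1.9, -1.2]
gripper_width: 0.7
```

```bash
python3 - <<'E'
from h import *
s=r.sense();print(s['tcp_pos'],s['gripper_width'],s['wrist_force'])
p=viewer.capture('side')
f=lambda X:((proj(p,np.array(X))-[340,140])*8).round()
print(f(s['tcp_pos']-[0,0,.019]),f([.466,-.3026,.071]))
cv2.imwrite('pics/c7.png',cv2.resize(p['image'][140:215,340:420,::-1],(640,600),interpolation=cv2.INTER_CUBIC))
E
```

```text
[ 0.46305717 -0.3038915   0.13050612] 0.7002642882375582 [-1.35607733  1.90871584 -1.16869915]
[356. 173.] [327. 267.]
```

View pics/c7.png

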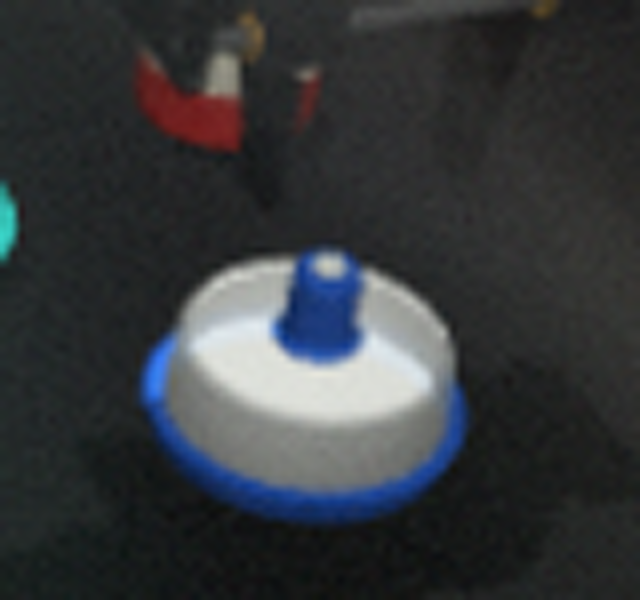

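>>> play_rows --commands '[{"fingers": -0.4, "tx": 0.03, "ty": 0, "tz": 0, "ax": 0, "ay": 0, "az": 0}, {"fingers": -0.4, "tx": 0.06, "ty": 0, "tz": 0, "ax": 0, "ay": 0, "az": 0}, {"fingers": -0.4, "tx": 0.085, "ty": 0, "tz": 0, "ax": 0, "ay": 0, "az": 0}, {"fingers": -0.4, "tx": 0.092, "ty": 0, "tz": 0, "ax": 0, "ay": 0, "az": 0}, {"fingers": -0.4, "tx": 0.092, "ty": 0, "tz": 0, "ax": 0, "ay": 0, "az": 0}]'

```text
time_s: 12.72
tcp_pos: [0.4654, -0.3014, 0.0639]
ee_rot: [[-0.004, 0.489, 0.872], [0.001, 0.872, -0.489], [-1.0, -0.001, -0.004]]
wrist_force: [-0.3, -0.7, 0.6]
gripper_width: 0.7
```

>>> play_rows --commands '[{"fingers": 1, "tx": 0, "ty": 0, "tz": 0, "ax": 0, "ay": 0, "az": 0}, {"fingers": 1, "tx": 0, "ty": 0, "tz": 0, "ax": 0, "ay": 0, "az": 0}, {"fingers": 1, "tx": 0, "ty": 0, "tz": 0, "ax": 0, "ay": 0, "az": 0}, {"fingers": 1, "tx": 0, "ty": 0, "tz": 0, "ax": 0, "ay": 0, "az": 0}, {"fingers": 1, "tx": 0, "ty": 0, "tz": 0, "ax": 0, "ay": 0, "az": 0}]'

```text
time_s: 13.13
tcp_pos: [0.4665, -0.303, 0.0661]
ee_rot: [[0.001, 0.49, 0.872], [-0.0, 0.872, -0.49], [-1.0, 0.0, 0.001]]
wrist_force: [-0.3, -0.2, -0.2]
gripper_width: 0.406
```

>>> play_rows --commands '[{"fingers": 1, "tx": 0, "ty": 0, "tz": 0, "ax": 0, "ay": 0, "az": 0}, {"fingers": 1, "tx": 0, "ty": 0, "tz": 0, "ax": 0, "ay": 0, "az": 0}, {"fingers": 1, "tx": 0, "ty": 0, "tz": 0, "ax": 0, "ay": 0, "az": 0}, {"fingers": 1, "tx": 0, "ty": 0, "tz": 0, "ax": 0, "ay": 0, "az": 0}]'

```text
time_s: 13.47
tcp_pos: [0.4662, -0.303, 0.0657]
ee_rot: [[0.0, 0.49, 0.872], [-0.0, 0.872, -0.49], [-1.0, -0.0, 0.0]]
wrist_force: [-0.6, 0.1, 3.0]
gripper_width: 0.279
```

>>> play_rows --commands '[{"fingers": 1, "tx": -0.02, "ty": 0, "tz": 0, "ax": 0, "ay": 0, "az": 0}, {"fingers": 1, "tx": -0.06, "ty": 0, "tz": 0, "ax": 0, "ay": 0, "az": 0}, {"fingers": 1, "tx": -0.1, "ty": 0, "tz": 0, "ax": 0, "ay": 0, "az": 0}, {"fingers": 1, "tx": -0.14, "ty": 0, "tz": 0, "ax": 0, "ay": 0, "az": 0}, {"fingers": 1, "tx": -0.165, "ty": 0, "tz": 0, "ax": 0, "ay": 0, "az": 0}]'

```text
time_s: 13.88
tcp_pos: [0.4668, -0.3032, 0.1917]
ee_rot: [[0.003, 0.49, 0.872], [-0.001, 0.872, -0.49], [-1.0, 0.0, 0.003]]
wrist_force: [1.4, -0.3, -0.8]
gripper_width: 0.276
```

>>> play_rows --commands '[{"fingers": 1, "tx": 0, "ty": 0.04, "tz": -0.0174, "ax": 0, "ay": 0, "az": 0}, {"fingers": 1, "tx": 0, "ty": 0.08, "tz": -0.0348, "ax": 0, "ay": 0, "az": 0}, {"fingers": 1, "tx": 0, "ty": 0.12, "tz": -0.0522, "ax": 0, "ay": 0, "az": 0}, {"fingers": 1, "tx": 0, "ty": 0.16, "tz": -0.0696, "ax": 0, "ay": 0, "az": 0}, {"fingers": 1, "tx": 0, "ty": 0.2, "tz": -0.087, "ax": 0, "ay": 0, "az": 0}]'

```text
time_s: 14.3
tcp_pos: [0.4822, -0.1386, 0.1884]
ee_rot: [[-0.001, 0.491, 0.871], [0.001, 0.871, -0.491], [-1.0, 0.0, -0.001]]
wrist_force: [1.1, -0.3, -1.0]
gripper_width: 0.275
```

>>> play_rows --commands '[{"fingers": 1, "tx": 0, "ty": 0.04, "tz": -0.0174, "ax": 0, "ay": 0, "az": 0}, {"fingers": 1, "tx": 0, "ty": 0.08, "tz": -0.0348, "ax": 0, "ay": 0, "az": 0}, {"fingers": 1, "tx": 0, "ty": 0.12, "tz": -0.0522, "ax": 0, "ay": 0, "az": 0}, {"fingers": 1, "tx": 0, "ty": 0.16, "tz": -0.0696, "ax": 0, "ay": 0, "az": 0}, {"fingers": 1, "tx": 0, "ty": 0.1979, "tz": -0.0865, "ax": 0, "ay": 0, "az": 0}]'

```text
time_s: 14.72
tcp_pos: [0.4984, 0.0228, 0.1885]
ee_rot: [[-0.001, 0.49, 0.872], [0.0, 0.872, -0.49], [-1.0, -0.0, -0.001]]
wrist_force: [0.6, 0.4, -1.0]
gripper_width: 0.28
```

>>> play_rows --commands '[{"fingers": 1, "tx": 0.02, "ty": 0, "tz": 0, "ax": 0, "ay": 0, "az": 0}, {"fingers": 1, "tx": 0.04, "ty": 0, "tz": 0, "ax": 0, "ay": 0, "az": 0}, {"fingers": 1, "tx": 0.04, "ty": 0, "tz": 0, "ax": 0, "ay": 0, "az": 0}, {"fingers": 1, "tx": 0.04, "ty": 0, "tz": 0, "ax": 0, "ay": 0, "az": 0}]'

```text
time_s: 15.05
tcp_pos: [0.4982, 0.0209, 0.1581]
ee_rot: [[-0.003, 0.49, 0.872], [-0.001, 0.872, -0.49], [-1.0, -0.002, -0.002]]
wrist_force: [0.8, -0.3, -1.5]
gripper_width: 0.276
```

```bash
python3 - <<'E'
from h import *
s=r.sense();print(s['tcp_pos'],s['gripper_width'],s['wrist_force'])
p=viewer.capture('side')
t=s['tcp_pos'];f=lambda X:((proj(p,np.array(X))-[248,165])*8).round()
a=np.linspace(0,2*np.pi,8,endpoint=False);
i=cv2.resize(p['image'][165:240,248:328,::-1],(640,600),interpolation=cv2.INTER_CUBIC)
for rad,z,c,col in ((.053,t[2]-.0657,t[:2],(255,0,255)),(.0565,t[2]-.0537,t[:2],(0,0,255)),(.0485,.064,[.4989,.0212],(255,255,255))):
    for b in np.linspace(0,2*np.pi,40,endpoint=False):
        cv2.circle(i,tuple(int(k) for k in f([c[0]+rad*np.cos(b),c[1]+rad*np.sin(b),z])),2,col,-1)
cv2.imwrite('pics/c8.png',i)
E
```

```text
[0.49824424 0.02088556 0.15813476] 0.2759147562143786 [ 0.80853618 -0.33239044 -1.53561891]
```

View pics/c8.png

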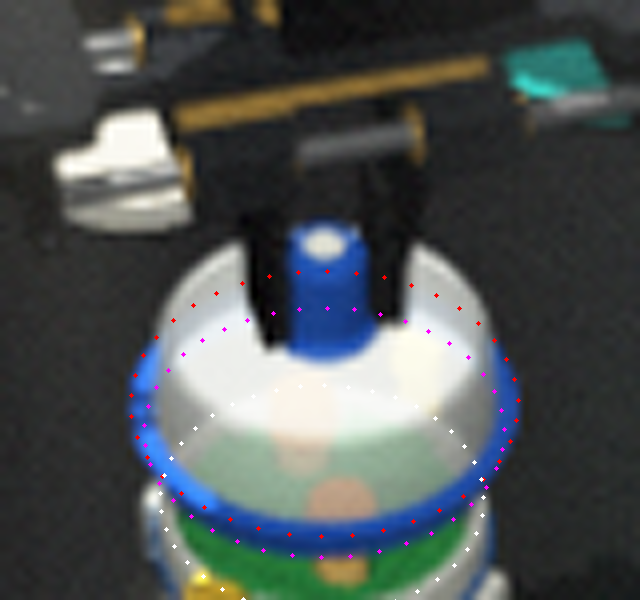

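>>> play_rows --commands '[{"fingers": 1, "tx": 0.008, "ty": 0, "tz": 0, "ax": 0, "ay": 0, "az": 0}, {"fingers": 1, "tx": 0.016, "ty": 0, "tz": 0, "ax": 0, "ay": 0, "az": 0}, {"fingers": 1, "tx": 0.021, "ty": 0, "tz": 0, "ax": 0, "ay": 0, "az": 0}, {"fingers": 1, "tx": 0.025, "ty": 0, "tz": 0, "ax": 0, "ay": 0, "az": 0}, {"fingers": 1, "tx": 0.028, "ty": 0, "tz": 0, "ax": 0, "ay": 0, "az": 0}]'

```text
time_s: 15.52
tcp_pos: [0.4989, 0.0208, 0.1376]
ee_rot: [[-0.0, 0.491, 0.871], [-0.0, 0.871, -0.491], [-1.0, -0.0, -0.0]]
wrist_force: [-0.5, -0.8, -0.7]
gripper_width: 0.279
```

>>> play_rows --commands '[{"fingers": 1, "tx": 0.002, "ty": 0, "tz": 0, "ax": 0, "ay": 0, "az": 0}, {"fingers": 1, "tx": 0.004, "ty": 0, "tz": 0, "ax": 0, "ay": 0, "az": 0}]'

```text
time_s: 15.68
tcp_pos: [0.4991, 0.021, 0.135]
ee_rot: [[0.0, 0.49, 0.872], [-0.0, 0.872, -0.49], [-1.0, -0.0, 0.0]]
wrist_force: [-0.1, -0.8, -0.2]
gripper_width: 0.275
```

>>> play_rows --commands '[{"fingers": 1, "tx": 0.002, "ty": 0, "tz": 0, "ax": 0, "ay": 0, "az": 0}, {"fingers": 1, "tx": 0.004, "ty": 0, "tz": 0, "ax": 0, "ay": 0, "az": 0}, {"fingers": 1, "tx": 0.006, "ty": 0, "tz": 0, "ax": 0, "ay": 0, "az": 0}]'

```text
time_s: 15.93
tcp_pos: [0.5003, 0.021, 0.1328]
ee_rot: [[0.003, 0.489, 0.872], [-0.0, 0.872, -0.489], [-1.0, 0.001, 0.003]]
wrist_force: [-1.9, 0.2, 11.9]
gripper_width: 0.278
```

>>> play_rows --commands '[{"fingers": 1, "tx": 0.002, "ty": 0, "tz": 0, "ax": 0, "ay": 0, "az": 0}, {"fingers": 1, "tx": 0.004, "ty": 0, "tz": 0, "ax": 0, "ay": 0, "az": 0}, {"fingers": 1, "tx": 0.004, "ty": 0, "tz": 0, "ax": 0, "ay": 0, "az": 0}]'

```text
time_s: 16.18
tcp_pos: [0.5011, 0.0213, 0.1304]
ee_rot: [[0.005, 0.489, 0.872], [0.0, 0.872, -0.489], [-1.0, 0.003, 0.005]]
wrist_force: [-1.5, 0.8, 9.9]
gripper_width: 0.282
```

>>> play_rows --commands '[{"fingers": 1, "tx": 0.002, "ty": -0.001, "tz": -0.002, "ax": 0, "ay": 0, "az": 0}, {"fingers": 1, "tx": 0.004, "ty": -0.001, "tz": -0.002, "ax": 0, "ay": 0, "az": 0}, {"fingers": 1, "tx": 0.004, "ty": -0.001, "tz": -0.002, "ax": 0, "ay": 0, "az": 0}]'

```text
time_s: 16.43
tcp_pos: [0.5009, 0.0216, 0.1284]
ee_rot: [[0.009, 0.488, 0.873], [0.001, 0.873, -0.488], [-1.0, 0.005, 0.007]]
wrist_force: [-1.1, -1.3, 13.6]
gripper_width: 0.28
```

```bash
cat > v.py <<'E'
from h import *
import sys
s=r.sense();print(s['tcp_pos'],s['gripper_width'],s['wrist_force'],s['moment'])
p=viewer.capture('side')
f=lambda X:((proj(p,np.array(X))-[248,175])*8).round()
i=cv2.resize(p['image'][175:250,248:328,::-1],(640,600),interpolation=cv2.INTER_CUBIC)
z=s['tcp_pos'][2]-.0657;c=s['tcp_pos'][:2]
for rad,zz,col in ((.053,z,(255,0,255)),(.0565,z+.012,(0,0,255)),(.0125,z+.071,(0,255,255))):
    for b in np.linspace(0,2*np.pi,40,endpoint=False):
        cv2.circle(i,tuple(int(k) for k in f([c[0]+rad*np.cos(b),c[1]+rad*np.sin(b),zz])),1,col,-1)
cv2.imwrite(sys.argv[1],i)
E
python3 v.py pics/c9.png
```

```text
[0.50085457 0.02161184 0.12839985] 0.2796627465467767 [-1.09312424 -1.29920781 13.57167878] [-0.29682572  0.19193801 -0.02870223]
```

View pics/c9.png

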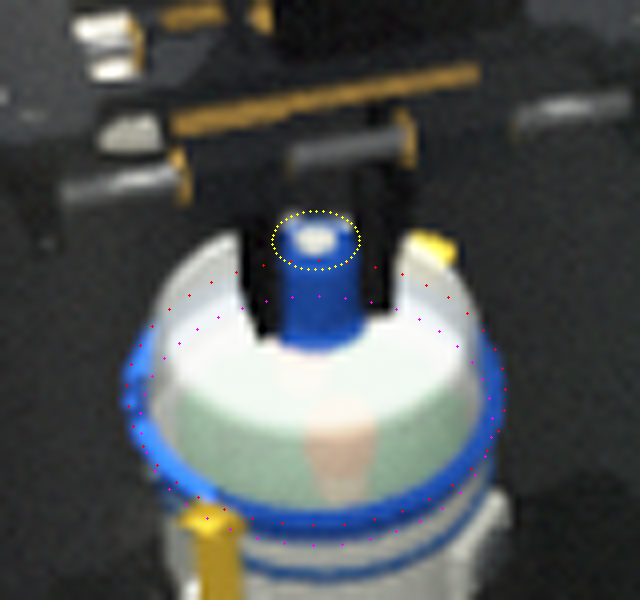

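>>> play_rows --commands '[{"fingers": 1, "tx": 0.002, "ty": 0, "tz": 0, "ax": 0, "ay": 0, "az": 0}, {"fingers": 1, "tx": 0.004, "ty": -0.0005, "tz": -0.001, "ax": 0, "ay": 0, "az": 0}, {"fingers": 1, "tx": 0.005, "ty": -0.0005, "tz": -0.001, "ax": 0, "ay": 0, "az": 0}]'

```text
time_s: 16.73
tcp_pos: [0.5014, 0.0217, 0.1262]
ee_rot: [[0.012, 0.487, 0.873], [0.0, 0.873, -0.487], [-1.0, 0.006, 0.01]]
wrist_force: [-1.0, -2.3, 22.0]
gripper_width: 0.277
```

>>> play_rows --commands '[{"fingers": 1, "tx": 0.002, "ty": 0, "tz": 0, "ax": 0, "ay": 0, "az": 0}, {"fingers": 1, "tx": 0.004, "ty": -0.0005, "tz": -0.001, "ax": 0, "ay": 0, "az": 0}, {"fingers": 1, "tx": 0.005, "ty": -0.0005, "tz": -0.001, "ax": 0, "ay": 0, "az": 0}]'

```text
time_s: 16.98
tcp_pos: [0.4999, 0.0213, 0.1213]
ee_rot: [[0.01, 0.488, 0.873], [0.0, 0.873, -0.488], [-1.0, 0.005, 0.009]]
wrist_force: [-3.7, -0.3, 14.9]
gripper_width: 0.279
```

>>> play_rows --commands '[{"fingers": 1, "tx": 0.002, "ty": 0, "tz": 0, "ax": 0, "ay": 0, "az": 0}, {"fingers": 1, "tx": 0.004, "ty": 0, "tz": 0, "ax": 0, "ay": 0, "az": 0}, {"fingers": 1, "tx": 0.004, "ty": 0, "tz": 0, "ax": 0, "ay": 0, "az": 0}]'

```text
time_s: 17.23
tcp_pos: [0.5, 0.0213, 0.121]
ee_rot: [[0.011, 0.487, 0.874], [-0.001, 0.874, -0.487], [-1.0, 0.005, 0.01]]
wrist_force: [-7.3, -3.3, 31.8]
gripper_width: 0.279
```

```bash
python3 v.py pics/c10.png
```

```text
[0.49999018 0.02131445 0.12097586] 0.2790958063479419 [-7.28520103 -3.30798776 31.82008175] [-0.78955397  1.76037793  0.04738746]
```

View pics/c10.png

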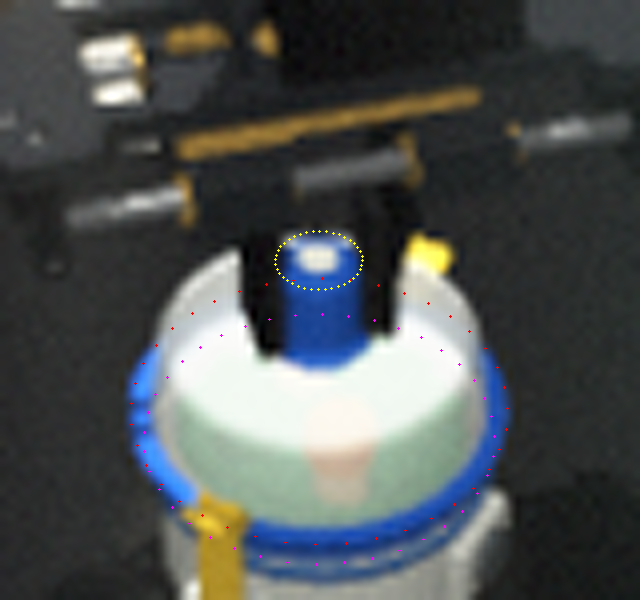

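>>> play_rows --commands '[{"fingers": 1, "tx": 0.0, "ty": -0.001, "tz": -0.002, "ax": 0, "ay": 0, "az": 0}, {"fingers": 1, "tx": 0.0, "ty": -0.001, "tz": -0.002, "ax": 0, "ay": 0, "az": 0}, {"fingers": 1, "tx": 0.0, "ty": -0.001, "tz": -0.002, "ax": 0, "ay": 0, "az": 0}]'

```text
time_s: 17.53
tcp_pos: [0.4998, 0.0214, 0.121]
ee_rot: [[0.014, 0.486, 0.874], [-0.0, 0.874, -0.486], [-1.0, 0.007, 0.013]]
wrist_force: [-0.8, -4.2, 28.1]
gripper_width: 0.276
```

```bash
python3 - <<'E'
from h import *
s=r.sense();print(s['tcp_pos'],s['wrist_force'],s['moment'],s['ee_rot'][:,0])
p=viewer.capture('side');old=cv2.imread('pics/side0.png')
def yel(H):
    h,sa,v=cv2.split(H);return (h>18)&(h<33)&(sa>130)&(v>120)
for nm,H,k in(('now',hsv(p),1),('old',cv2.cvtColor(cv2.resize(old,(560,420),interpolation=cv2.INTER_AREA),cv2.COLOR_BGR2HSV),1)):
    m=yel(H);m[:198]=0;m[265:]=0;m[:,:262]=0;m[:,318:]=0
    for c,a,l in blobs(m):
        t=np.argwhere(l);print(nm,c.round(1),a,t.min(0),t.max(0))
y=np.array([-.265,.964]);c=np.array([.4989,.0212])
for sg in(1,-1):print('rim top home/at clip',proj(p,np.array([*(c+sg*y*.0565),.068])).round(1),'clip top r~56',proj(p,np.array([*(c+sg*y*.056),.079])).round(1))
a=p['image'][200:250,256:320,::-1];b=cv2.resize(old,(560,420),interpolation=cv2.INTER_AREA)[200:250,256:320]
cv2.imwrite('pics/c11.png',cv2.resize(np.hstack([a,b]),(800,312),interpolation=cv2.INTER_CUBIC))
E
```

```text
[0.49984683 0.02138423 0.12099644] [-0.82286319 -4.2057037  28.09497872] [-1.40360541  0.44730471  0.02100455] [ 1.44285692e-02 -3.27004919e-04 -9.99895849e-01]
now [301.5 205.9] 15 [204 299] [208 304]
now [275.  243.7] 74 [237 271] [251 278]
old [299.9 209.1] 66 [204 296] [215 304]
old [274.9 243.6] 75 [237 271] [251 278]
rim top home/at clip [275.8 240.5] clip top r~56 [275.8 237.1]
rim top home/at clip [299.7 211.9] clip top r~56 [299.7 208.8]
```

>>> play_rows --commands '[{"fingers": 1, "tx": 0.0005, "ty": -0.0006, "tz": 0.0003, "ax": 0, "ay": 0.0039, "az": -0.0022}, {"fingers": 1, "tx": 0.0005, "ty": -0.0006, "tz": 0.0003, "ax": 0, "ay": 0.0039, "az": -0.0022}, {"fingers": 1, "tx": 0.0005, "ty": -0.0006, "tz": 0.0003, "ax": 0, "ay": 0.0039, "az": -0.0022}, {"fingers": 1, "tx": 0.0005, "ty": -0.0006, "tz": 0.0003, "ax": 0, "ay": 0.0039, "az": -0.0022}, {"fingers": 1, "tx": 0.0005, "ty": -0.0006, "tz": 0.0003, "ax": 0, "ay": 0.0039, "az": -0.0022}]'

```text
time_s: 18.0
tcp_pos: [0.5, 0.0213, 0.121]
ee_rot: [[0.001, 0.486, 0.874], [0.0, 0.874, -0.486], [-1.0, 0.001, 0.001]]
wrist_force: [-2.9, -1.8, 28.9]
gripper_width: 0.283
```

```bash
python3 - <<'E'
from h import *
from station import job
p=viewer.capture('side');h,sa,v=cv2.split(hsv(p));m=(h>18)&(h<33)&(sa>130)&(v>120);m[:198]=0;m[265:]=0;m[:,:262]=0;m[:,318:]=0
print([(c.round(1),np.argwhere(l).min(0),np.argwhere(l).max(0)) for c,a,l in blobs(m)])
s=r.sense();print(s['tcp_pos'],s['wrist_force'],s['time_s']);print(job.finish_job())
E
```

```text
[(array([301.5, 205.9]), array([204, 299]), array([208, 304])), (array([275. , 243.7]), array([237, 271]), array([251, 278]))]
[0.500032   0.02132122 0.12097864] [-2.8473692  -2.23448798 30.34607998] 18.05
the job is handed in; nothing more can be done
None
```

I put the two orange-capped tubes into diagonally opposite bores (bore1 and bore3), set the blue-rimmed lid on the bucket and pressed it down by its knob. I handed the job in at 18 s, still gripping and pressing with about 30 N.

- **Tubes:** both went into their bores without contact force, and in the side view both caps sit at the height expected for tubes on the bore floor.
- **Lid:** the press force rose to 22 N, then fell to 15 N as the lid dropped about 5 mm. After that it hit a firm stop: more force moved it no further. The lid's height at the end agrees with fully home to within about 1 mm.
- **Tilt:** the tool had leaned up to 0.8° while pressing. I corrected that before handing in, and the final tool tilt is about 0.06°.
- **Clips:** in the side view both show the same outline edges as when closed at the start. The far clip is partly hidden by the lid, so for that one I rely mainly on the force drop and the firm stop.
- **Failed check:** my last enlarged picture of the clips was refused because I had reached the viewing limit. I compared the clip pixels numerically instead.
- **Rest of the bench:** I made no separate check of the other items at the end, but nothing in the forces or pictures suggested contact with them.

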